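# Square a medicine carton into the stamping jig and throw the toggle clamp

### The job

Get the medicine carton that lies on the jig ready for stamping: with the fingertips push it flat over the plate until its long side lies against the fence and its end is fully home against the end stop. Then push the clamp handle up and over its dead centre until it snaps into the locked position and the rubber foot holds the carton there. Only push: never pinch, lift or crush the carton, and leave the things around the jig where they are.

Things in the scene. Friction and masses are not known exactly. Their poses are not given: they have to be found in the camera images.
- jig: Stamping jig, fixed: grey plastic plate, top 12 mm above the table. Origin at table height. Jig x points away from the robot (yaw within 0.2 rad of world x), jig y along the fence towards end stop and clamp (robot's left), z up. Plate spans jig x -44..50, y -125..125 mm. The open clamp's raised bar and foot hang at jig x -17..3, y 4..80 mm, 80 to 140 mm above the table
- corner (a point): Inner corner of fence and end stop at jig (-30, 48, 12) mm. Aluminium fence on the robot's side: guiding face is the plane jig x = -30 mm, y -110..48, 8 mm thick, top 28 mm above the table. Aluminium end stop: face is the plane jig y = 48 mm, x -30..16, 8 mm thick, top 30 mm above the table
- carton: Medicine carton, closed box 95x46x28 mm, about 60 g, lying loose on the plate, askew, off fence and stop. Origin: middle of its underside (within 1 mm); own x along the 95 mm length, roughly along jig y. Home its origin is at jig (-7, 0, 12) mm, its top 40 mm above the table, its right end at jig y = -47 mm, its far side at jig x = 16 mm
- clamp_handle (a joint): Handle angle (rad): 0 = open, leaning back to the left, 49 deg above level; grows as it swings up and over towards the carton; dead centre 0.94; 1.065 = locked at its stop, 20 deg over the vertical. Light up to 0.7; then the sprung foot on the carton resists, some 5 N at the grip, and past dead centre snaps it to the stop. Let go before that, it falls back open
- handle_end (a point): Outer end of the clamp handle's smooth black plastic grip (round, 18 mm thick), 85 mm from its pivot. Open it stands at jig (-7, 168, 104) mm, locked at (-7, 83, 120) mm. A fingertip 85 to 95 mm above the table that comes from the left of it and moves straight along jig -y swings it all the way
- handle_pivot (a point): Pivot of the clamp handle, at jig (-7, 112, 40) mm; it turns about jig x. The clamp's steel side plates reach 57 mm above the table
- clamp_foot: The clamp's sprung rubber foot, 18 mm across, on a bar linked to the handle: it comes down on the carton's top, 43 mm in from the stop end, as the handle swings over. Frame origin: the bar's pivot at jig (-7, 70, 55) mm, not the foot
- stamp: Rubber stamp standing on its wooden foot, 23x50x52 mm, between robot and jig; a bystander, to be left alone. Origin at the middle of its underside
- carton_done: Another small medicine carton, 90x50x20 mm, lying left of the jig; a bystander, to be left alone. Origin at the middle of its underside
- vial_a: Glass vial with brown body, 26 mm across, 53 mm tall, standing between robot and jig; a bystander, to be left alone. Origin at the middle of its underside
- vial_b: Smaller glass vial, 22 mm across, 47 mm tall, standing left of the jig; a bystander, to be left alone. Origin at the middle of its underside
- blister: Flat tablet strip, 88x38x5 mm, lying right of the jig; a bystander, to be left alone. Origin at the middle of its underside
- cup: Empty clear dosing cup, 40 mm across, 36 mm tall, standing right of the jig; a bystander, to be left alone. Origin at the middle of its underside
- pen: Marker pen lying left of the jig, 17x135x16 mm; a bystander, to be left alone. Origin at the middle of its underside
Not all that is in view belongs to the job. There is more than one size of the carton; the job needs the smaller.

How it is judged:
On the way:
1. the carton lies square against fence and end stop while the clamp is still open (x of carton in the frame of jig between -0.0095 and -0.004 m and y of carton in the frame of jig between -0.003 and 0.003 m and angle between the x axis of carton and the y axis of jig, either way round below 0.05 rad and value of joint clamp_handle below 0.3 rad), for 0.2 s.
At the end, for the whole second after the job is handed in: The handle is past dead centre at its stop (over 1.03 rad), the foot presses on the carton with more than 3 N, and the carton lies flat and still, within about 3 mm of the fence and of the end stop and within 0.05 rad of square (value of joint clamp_handle above 1.03 rad and contact force between clamp_foot and carton above 3 N and x of carton in the frame of jig between -0.0095 and -0.004 m and y of carton in the frame of jig between -0.003 and 0.003 m and angle between the x axis of carton and the y axis of jig, either way round below 0.05 rad and linear speed of carton below 0.01 m/s and z of carton in the frame of jig below 0.016 m); the robot touches nothing.
It fails at once if the carton is lifted off the jig plate or tipped, when it should only be pushed (z of carton in the frame of jig above 0.019 m or z of carton in the frame of jig below 0.008 m or angle between carton's own z axis and vertical above 0.12 rad).
It fails at once if the carton is crushed: the fingers press on it with more than 30 N (contact force between the fingers and carton above 30 N).
It fails at once if a bystander is moved by more than 15 mm (distance of any of stamp, carton_done, vial_a, vial_b, blister, cup, pen from where it was at the start of the episode above 0.015 m).
It fails at once if a standing bystander is knocked over (angle between any of stamp, vial_a, vial_b, cup's own z axis and vertical above 0.5 rad).
It also fails if it takes over 61 s, if anything falls off the work surface, if the arm or the gripper's body presses on something with over 40 N, if the wrist force passes 120 N, or if a joint passes its speed limit or range.

### The arm

A 6-joint arm with a two-finger parallel gripper is mounted at the origin on the work surface; the furniture and walls round the work are solid. World frame = base frame: x ahead of the robot, y to its left, z up, the work surface at z = 0. Lengths are in m, angles in rad, forces in N, time in s.
With the tool pointing down it reaches from about 0.25 to 0.775 m from the base axis. Payload 4 kg.
Tool frame: the origin (TCP) lies on the centre line of the jaws, within the pads' length; the fingertips stand 25 mm ahead of it and the grasp point (between the pads) lies 6 mm ahead of it; z points along the fingers, y is the line along which they close (so a half turn about z gives the same grasp; the last joint's range is limited). The gripper opens to 94 mm and grips with 3 to 60 N. Pads are 16 mm wide; open, the fingers measure 119 mm over their backs; the gripper's body (75 mm by 177 mm) begins 78 mm behind the grasp point.
Start: joints at [1.001, 0.087, 1.371, -0, 1.684, -0.103], TCP at [0.248, 0.491, 0.231] pointing down, gripper open.
Joint ranges: [-3.1, 3.1], [-0.76, 2.03], [0.27, 2.55], [-1.08, 4.22], [0.17, 2.65], [-2.57, 2.57]. Speed limits (rad/s): [2.79, 2.79, 3.14, 3.14, 3.14, 3.14].

### API

Orientations are given as [roll, pitch, yaw] about the fixed x, y, z axes, in that order (R = Rz(yaw) Ry(pitch) Rx(roll)).
In Python, from bench import sensors, optics, ticket gives the robot as it stands.
- The arm moves only by the tool send_rows, never from a script. Its argument "rows" is a list of rows, each a list of 6 numbers: the shift along the world's x, y, z in mm, then the turn, a rotation vector about the world's x, y, z in rad. In form: [[x, y, z, wx, wy, wz], ...]. A call has 1 to 8 rows; each row shifts and turns the commanded pose from where the row before left it; what a row does not reach is not made up. A row lasts 1/12 s, in which the tool goes at most 41.7 mm and 7.16 degrees, less where a joint would pass 70% of its speed; a pose out of reach is approached as far as the arm can. A call is refused whole if a number of a shift passes 41.7 or a number of a turn 0.125, either way. A call with a gripper value outside its range is refused whole. "grip" is the finger opening in mm, from 0 to 94, set as the call begins (left out, the last holds). The fingers move at their own pace and stop on an object; the grip force is fixed at half the most. Time passes only in rows, so rows that do not move let the fingers close. It gives the time, the measured TCP pose, the force, the opening and the grip force at its end, in the units of the state.
- sensors.get_obs(): the state, without advancing time (a new reading comes with each control period).
- optics.snapshot(name): name is "scene" or "top"; returns the picture (384x512x3 uint8, red, green, blue); there is no depth.
- optics.camera_model(name): a dict with "vertical_fov" (degrees; the focal length in pixels is half the picture's height over the tangent of half this angle, whatever the lens; pixels are square), "cx", "cy" (the principal point, pixels), "R" (3x3) and "t" (3): a world point X has camera coordinates R X + t. Camera axes: x right, y down, z forward; pixel columns grow to the right and rows downward; lengths in m; the calibration is good to about 2 mm. A picture is of the moment at which its call begins. camera_model takes no time and is no camera call.
- ticket.close_job(): hands the job in; it is judged then, once.
The state is a dict: "time": time; "joint_positions": joint angles; "qvel": joint speeds; "joint_torque": joint torques, N m; "tool_pos": TCP position; "ee_rot": TCP orientation; "wrist_force": force on the tool from outside, world axes, zero at the start; "wrist_torque": the same for the moment, N m; "width": finger opening in m; "finger_force": force on a finger pad.
Only numpy, scipy, OpenCV 4.12 (cv2) and the standard library are available. Lean on these libraries where they do the work, as an engineer would, in place of code of your own. Each camera call takes 0.05 s, during which the arm holds its last target. There are 200 camera calls.

## Working session

There is one attempt and no reset: what is moved stays moved. The work goes in short steps, Python scripts to look and compute and a tool call to move; the robot and the scene stay as the last step left them, time stands still between calls to the robot, and variables do not carry over. Pictures are saved under pics/ and viewed, at most 12 in all, crops included, and the job is handed in when it is done.

Besides the shell and the picture viewer there is one more tool, called after "Call:" as name(argument=value, ...), one argument or row to a line, values as JSON. send_rows: Moves the arm, as the interface text tells. Its arguments: {"type":"object","properties":{"rows":{"type":"array"},"grip":{"type":"number"}},"required":["rows"]}

```bash
mkdir -p pics; python3 - <<'E'
from bench import sensors, optics
import cv2
for n in("scene","top"):
    im=optics.snapshot(n);cv2.imwrite(f"pics/{n}0.png",cv2.cvtColor(im,cv2.COLOR_RGB2BGR))
    print(n,optics.camera_model(n))
print(sensors.get_obs())
E
```

```text
scene {'vertical_fov': 56.9828746377023, 'cx': 255.63841370814535, 'cy': 189.66138965630603, 'R': array([[ 0.80556892, -0.59226013, -0.01693071],
       [-0.26841873, -0.33932   , -0.9015616 ],
       [ 0.52821406,  0.73081453, -0.43231936]]), 't': array([-0.30280683,  0.19604711,  0.67344037])}
top {'vertical_fov': 47.365806264527436, 'cx': 256.0304690206231, 'cy': 186.16526791342923, 'R': array([[-2.64107609e-02, -9.99644988e-01, -3.51699530e-03],
       [-9.91911414e-01,  2.66430682e-02, -1.24104369e-01],
       [ 1.24154014e-01,  2.10856957e-04, -9.92262937e-01]]), 't': array([0.06188836, 0.40179316, 1.41782328])}
{'time': 0.1, 'joint_positions': array([ 1.00089309e+00,  8.79143846e-02,  1.37209131e+00, -1.48561646e-05,
        1.68359579e+00, -1.03106146e-01]), 'qvel': array([ 8.26925795e-04, -1.70038291e-03, -4.65448385e-03,  2.60476816e-05,
       -1.28514539e-03,  1.09334477e-04]), 'joint_torque': array([ 2.50818870e-03, -3.41244221e+01, -3.03303266e+01,  7.20758317e-02,
        3.02769360e-02, -1.06172772e-04]), 'tool_pos': array([0.24728841, 0.49077967, 0.22940897]), 'ee_rot': array([-3.13959297e+00, -1.92069166e-04,  2.67479372e+00]), 'wrist_force': array([0.26940675, 0.56179348, 0.5797443 ]), 'wrist_torque': array([-0.00505358, -0.0253171 ,  0.05608649]), 'finger_force': 0.0, 'width': 0.09395964064247446}
```

View pics/scene0.png

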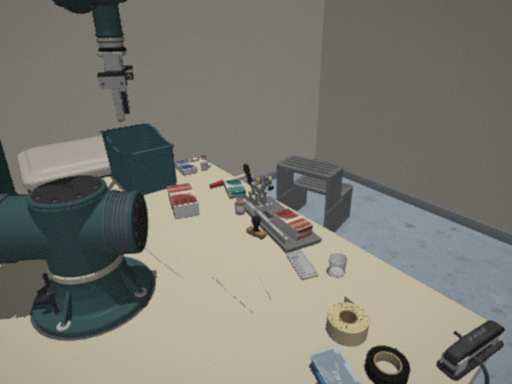

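View pics/top0.png

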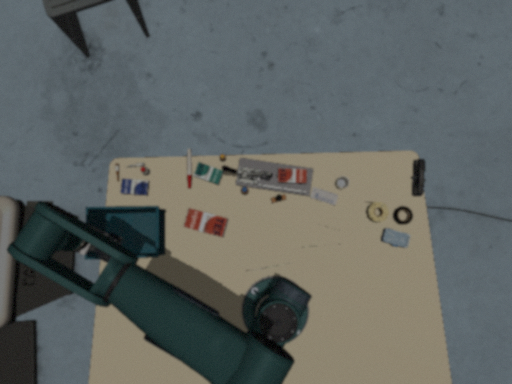

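The jig shows at top-view px (237–312, 157–194), with the red/white carton on it around (292, 175). The handle is black near (229, 170). In the scene view the jig is around (245–320, 180–250). Next I'll enlarge both.

```bash
python3 - <<'E'
import cv2,numpy as np
a=cv2.imread("pics/top0.png")[145:215,175:355]
b=cv2.imread("pics/scene0.png")[155:285,200:360]
cv2.imwrite("pics/ct.png",cv2.resize(a,None,fx=4.4,fy=4.4,interpolation=cv2.INTER_CUBIC))
cv2.imwrite("pics/cs.png",cv2.resize(b,None,fx=4.5,fy=4.5,interpolation=cv2.INTER_CUBIC))
E
```

```text
(no output)
```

View pics/ct.png

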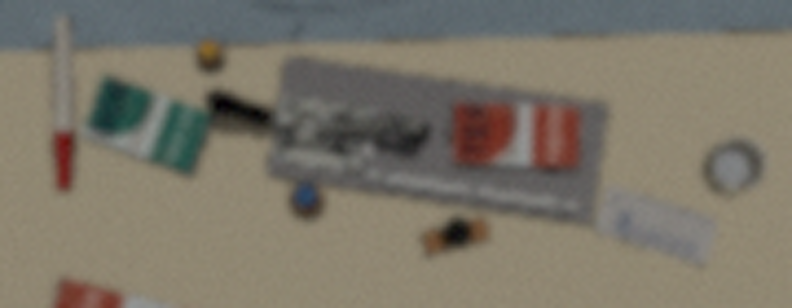

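View pics/cs.png

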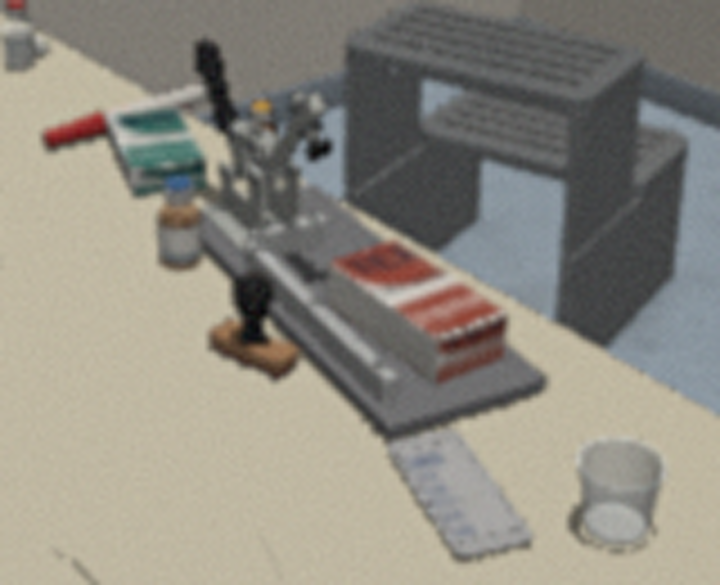

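Crop (4.4×, offset 175, 145): the plate corners are at about TL (288,58), TR (606,102), BR (592,224), BL (270,178). The carton top spans (455–580, 103–167), nearly level in the image, and the handle tip is at about (215,100). The cup, blister, stamp, vials and pen are clear of the carton. Next I cast rays from these.

```bash
cat >h.py <<'E'
import numpy as np,cv2
from bench import sensors,optics
def cam(n):
    m=optics.camera_model(n);f=192/np.tan(np.radians(m["vertical_fov"])/2)
    return f,m["cx"],m["cy"],np.array(m["R"]),np.array(m["t"])
def ray(n,p,z):
    f,cx,cy,R,t=cam(n);p=np.atleast_2d(p).astype(float)
    d=np.c_[(p[:,0]-cx)/f,(p[:,1]-cy)/f,np.ones(len(p))]@R
    o=-R.T@t;return o+d*((z-o[2])/d[:,2])[:,None]
def proj(n,X):
    f,cx,cy,R,t=cam(n);c=np.atleast_2d(X)@R.T+t
    return np.c_[f*c[:,0]/c[:,2]+cx,f*c[:,1]/c[:,2]+cy]
E
python3 - <<'E'
from h import *
ct=lambda p:(np.array(p)+.5)/4.4-.5+[175,145]
cs=lambda p:(np.array(p)+.5)/4.5-.5+[200,155]
P=ray("top",ct([(288,58),(606,102),(592,224),(270,178)]),.012)
print("plate",P.round(4),np.linalg.norm(P-np.roll(P,-1,0),axis=1).round(3))
print("scene BR,FR",ray("scene",cs([(390,418),(545,378)]),.012).round(4))
im=cv2.imread("pics/top0.png");hsv=cv2.cvtColor(im,cv2.COLOR_BGR2HSV)
# carton red mask on top
s=im[145:215,175:355].astype(int);m=((s[...,2]-s[...,1]>45)).astype(np.uint8);m[:, :95]=0;m[:20]=0;m[45:]=0;m[:,140:]=0
m=cv2.morphologyEx(m,cv2.MORPH_CLOSE,np.ones((1,13),np.uint8))
c=max(cv2.findContours(m,0,2)[0],key=cv2.contourArea);r=cv2.minAreaRect(c);b=cv2.boxPoints(r)+[175,145]
C=ray("top",b,.040);print("carton",b.round(1),C.round(4),C.mean(0).round(4),np.linalg.norm(C-np.roll(C,-1,0),axis=1).round(3))
C=ray("top",ct([(455,103),(580,106),(579,167),(454,163)]),.04);print("hand",C.round(4),C.mean(0),np.linalg.norm(C-np.roll(C,-1,0),axis=1).round(3))
# carton top scene: left-near, right-near, right-far, left-far
C=ray("scene",cs([(335,265),(437,347),(503,318),(385,240)]),.04);print("scene carton",C.round(4),C.mean(0),np.linalg.norm(C-np.roll(C,-1,0),axis=1).round(3))
print("handle",ray("top",ct([(215,100)]),.104),ray("scene",cs([(206,45)]),.104))
for n,p,z in[("vial_a",(305,190),.053),("stamp",(457,233),.05),("vial_b",(209,52),.047),("cdone",(150,125),.02)]:print(n,ray("top",ct([p]),z).round(3))
E
```

```text
plate [[ 0.5022  0.1022  0.012 ]
 [ 0.4617 -0.1386  0.012 ]
 [ 0.3689 -0.1241  0.012 ]
 [ 0.4104  0.1178  0.012 ]] [0.244 0.094 0.245 0.093]
scene BR,FR [[ 0.3706 -0.121   0.012 ]
 [ 0.4552 -0.1424  0.012 ]]
carton [[278.4 179.8]
 [279.1 168.4]
 [305.7 170.1]
 [305.  181.5]] [[ 0.4203 -0.0224  0.04  ]
 [ 0.4579 -0.026   0.04  ]
 [ 0.4501 -0.1128  0.04  ]
 [ 0.4125 -0.109   0.04  ]] [ 0.4352 -0.0675  0.04  ] [0.038 0.087 0.038 0.087]
hand [[ 0.4594 -0.0225  0.04  ]
 [ 0.4547 -0.1155  0.04  ]
 [ 0.4089 -0.1129  0.04  ]
 [ 0.4144 -0.0203  0.04  ]] [ 0.43432638 -0.06778058  0.04      ] [0.093 0.046 0.093 0.045]
scene carton [[ 0.4133 -0.0255  0.04  ]
 [ 0.4014 -0.1196  0.04  ]
 [ 0.4459 -0.1199  0.04  ]
 [ 0.4527 -0.0207  0.04  ]] [ 0.42833498 -0.07140164  0.04      ] [0.095 0.045 0.099 0.04 ]
handle [[0.45557505 0.15151654 0.104     ]] [[0.4515858  0.14767831 0.104     ]]
vial_a [[0.396 0.09  0.053]]
stamp [[ 0.361 -0.02   0.05 ]]
vial_b [[0.502 0.16  0.047]]
cdone [[0.452 0.207 0.02 ]]
```

Jig origin comes out at about (0.433, −0.010), yaw −0.169 rad. The plate measures 94×245 mm (actual 94×250), and the handle tip is predicted within about 5 mm. The carton is at about jig (11, −57) mm, turned about +0.12 rad. First I'll move above the carton's far side, fingers closed, with the tool's y axis along jig x.

Call:
send_rows(
  rows=[
    [14.4,-35.4,0,0,0,-0.0796],
    [14.4,-35.4,0,0,0,-0.0796],
    [14.4,-35.4,0,0,0,-0.0796],
    [14.4,-35.4,0,0,0,-0.0796],
    [14.4,-35.4,0,0,0,-0.0796],
    [14.4,-35.4,0,0,0,-0.0796],
    [14.4,-35.4,0,0,0,-0.0796],
    [14.4,-35.4,0,0,0,-0.0796],
  ],
  grip=0,
)

```text
time: 0.77
tool_pos: [0.3627, 0.2062, 0.2301]
ee_rot: [-3.141, 0.0, 2.035]
wrist_force: [0.3, 0.2, 0.1]
width: 0.0441
finger_force: 0.0
```

Call:
send_rows(
  rows=[
    [14.4,-35.4,0,0,0,-0.0796],
    [14.4,-35.4,0,0,0,-0.0796],
    [14.4,-35.4,0,0,0,-0.0796],
    [14.4,-35.4,0,0,0,-0.0796],
    [14.4,-35.4,0,0,0,-0.0796],
    [14.4,-35.4,0,0,0,-0.0796],
    [14.4,-35.4,0,0,0,-0.0796],
    [14.4,-35.4,0,0,0,-0.0796],
  ],
)

```text
time: 1.43
tool_pos: [0.4779, -0.0771, 0.2301]
ee_rot: [-3.141, -0.0, 1.397]
wrist_force: [0.5, 0.3, 1.0]
width: 0.0005
finger_force: 0.0
```

Call:
send_rows(
  rows=[
    [0,0,0,0,0,0],
    [0,0,0,0,0,0],
    [0,0,0,0,0,0],
    [0,0,0,0,0,0],
  ],
)

```text
time: 1.77
tool_pos: [0.4775, -0.0741, 0.2304]
ee_rot: [-3.141, -0.0, 1.403]
wrist_force: [-0.1, -0.0, -0.2]
width: 0.0005
finger_force: 0.0
```

Call:
send_rows(
  rows=[
    [3,0,-38,0,0,0],
    [0,0,-38,0,0,0],
    [0,0,-38,0,0,0],
    [0,0,-38,0,0,0],
    [0,0,-20,0,0,0],
    [0,0,-12,0,0,0],
    [0,0,0,0,0,0],
    [0,0,0,0,0,0],
  ],
)

```text
time: 2.43
tool_pos: [0.4804, -0.0739, 0.0464]
ee_rot: [-3.141, -0.0, 1.403]
wrist_force: [-0.1, -0.7, 0.5]
width: 0.0008
finger_force: 0.0
```

```bash
python3 - <<'E'
from h import *
o=sensors.get_obs();print(o["tool_pos"],o["wrist_force"])
out=[]
for n,(x,y,w,h) in(("top",(225,145,100,60)),("scene",(230,190,100,60))):
    im=cv2.cvtColor(optics.snapshot(n),cv2.COLOR_RGB2BGR);cv2.imwrite(f"pics/{n}1.png",im)
    out.append(cv2.resize(im[y:y+h,x:x+w],None,fx=5,fy=5,interpolation=cv2.INTER_CUBIC))
cv2.imwrite("pics/c1.png",np.vstack(out))
E
```

```text
[ 0.48042576 -0.07386127  0.04640595] [-0.05473011 -0.68741173  0.5143252 ]
```

View pics/c1.png

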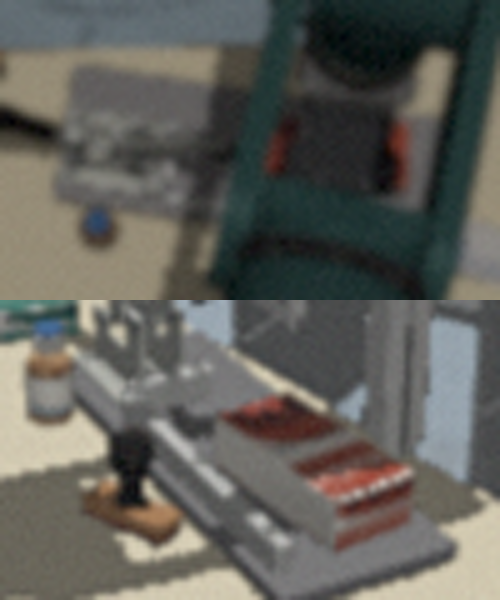

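The fingers (two grey columns, scene crop near (400, 380)) stand behind the carton with a gap. Pushing towards the fence.

Call:
send_rows(
  rows=[
    [-3.9,0.7,0,0,0,0],
    [-3.9,0.7,0,0,0,0],
    [-3.9,0.7,0,0,0,0],
    [-3,0.5,0,0,0,0],
    [-3,0.5,0,0,0,0],
    [-2,0.3,0,0,0,0],
    [-2,0.3,0,0,0,0],
    [0,0,0,0,0,0],
  ],
)

```text
time: 3.2
tool_pos: [0.4588, -0.0715, 0.0465]
ee_rot: [-3.141, -0.0, 1.401]
wrist_force: [-0.0, -0.3, 0.1]
width: 0.0008
finger_force: 0.0
```

Call:
send_rows(
  rows=[
    [-1.5,0.25,0,0,0,0],
    [-1.5,0.25,0,0,0,0],
    [0,0,0,0,0,0],
  ],
)

```text
time: 3.45
tool_pos: [0.456, -0.071, 0.0464]
ee_rot: [-3.141, -0.0, 1.401]
wrist_force: [-0.2, -0.8, -0.1]
width: 0.0003
finger_force: 0.0
```

Call:
send_rows(
  rows=[
    [-1,0.2,0,0,0,0],
    [-1,0.2,0,0,0,0],
    [0,0,0,0,0,0],
  ],
)

```text
time: 3.7
tool_pos: [0.454, -0.0706, 0.0464]
ee_rot: [-3.141, -0.0, 1.401]
wrist_force: [0.1, 0.7, 0.2]
width: 0.0005
finger_force: 0.0
```

Call:
send_rows(
  rows=[
    [-1,0.2,0,0,0,0],
    [-1,0.2,0,0,0,0],
    [0,0,0,0,0,0],
  ],
)

```text
time: 3.95
tool_pos: [0.452, -0.0702, 0.0465]
ee_rot: [-3.141, 0.0, 1.401]
wrist_force: [-0.2, 0.4, 0.6]
width: 0.0005
finger_force: 0.0
```

Call:
send_rows(
  rows=[
    [-1,0.2,0,0,0,0],
    [0,0,0,0,0,0],
  ],
)

```text
time: 4.12
tool_pos: [0.4511, -0.07, 0.0465]
ee_rot: [3.142, 0.0, 1.401]
wrist_force: [-0.6, -0.7, -0.2]
width: 0.0001
finger_force: 0.0
```

Call:
send_rows(
  rows=[
    [-1,0.2,0,0,0,0],
    [0,0,0,0,0,0],
  ],
)

```text
time: 4.28
tool_pos: [0.4505, -0.07, 0.0467]
ee_rot: [3.141, 0.0, 1.401]
wrist_force: [0.9, 0.1, -0.0]
width: 0.0005
finger_force: 0.5
```

```bash
python3 - <<'E'
from h import *
o=sensors.get_obs();print(o["tool_pos"],o["wrist_force"])
im=cv2.cvtColor(optics.snapshot("scene"),cv2.COLOR_RGB2BGR);cv2.imwrite(f"pics/scene2.png",im)
cv2.imwrite("pics/c2.png",cv2.resize(im[190:250,240:330],None,fx=8,fy=8,interpolation=cv2.INTER_CUBIC))
E
```

```text
[ 0.45045279 -0.06998101  0.04668164] [ 0.88946781  0.12473798 -0.01490086]
```

View pics/c2.png

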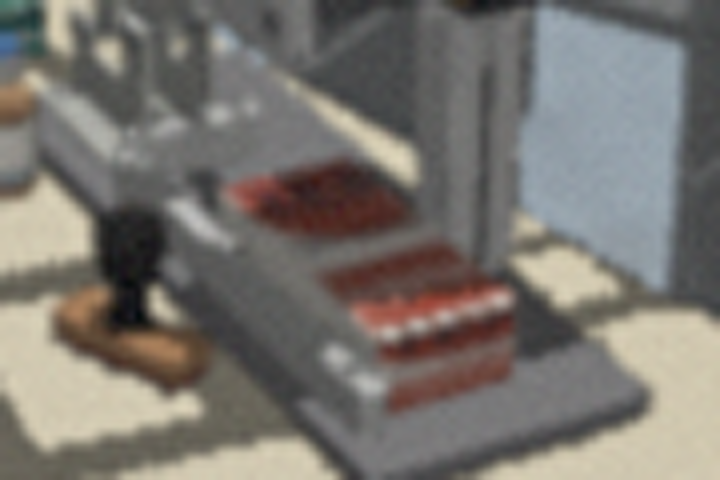

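The carton now lies along the fence in the scene crop: its near side runs parallel to and right behind the fence. The contact reading rose to about 1 N. Next I go round to its right end.

Call:
send_rows(
  rows=[
    [7.9,-1.3,0,0,0,0],
    [0,0,25,0,0,0],
    [0,0,25,0,0,0],
    [-18,-20.3,0,0,0,0],
    [-18,-20.3,0,0,0,0],
    [-18,-20.3,0,0,0,0],
    [0,0,0,0,0,0],
    [0,0,0,0,0,0],
  ],
)

```text
time: 5.0
tool_pos: [0.404, -0.1326, 0.0965]
ee_rot: [3.141, -0.001, 1.399]
wrist_force: [0.0, -0.4, 0.3]
width: 0.0005
finger_force: 0.0
```

Call:
send_rows(
  rows=[
    [0,0,-25,0,0,0],
    [0,0,-25,0,0,0],
    [0,0,0,0,0,0],
    [0,0,0,0,0,0],
  ],
)

```text
time: 5.33
tool_pos: [0.4036, -0.1308, 0.0454]
ee_rot: [-3.138, -0.002, 1.402]
wrist_force: [-0.8, 0.5, 0.4]
width: 0.0003
finger_force: 0.0
```

```bash
python3 - <<'E'
from h import *
o=sensors.get_obs();print(o["tool_pos"],o["wrist_force"])
im=cv2.cvtColor(optics.snapshot("scene"),cv2.COLOR_RGB2BGR)
cv2.imwrite("pics/c3.png",cv2.resize(im[190:250,240:330],None,fx=8,fy=8,interpolation=cv2.INTER_CUBIC))
E
```

```text
[ 0.40360628 -0.13080578  0.04536431] [-0.81735662  0.45648153  0.36302062]
```

View pics/c3.png

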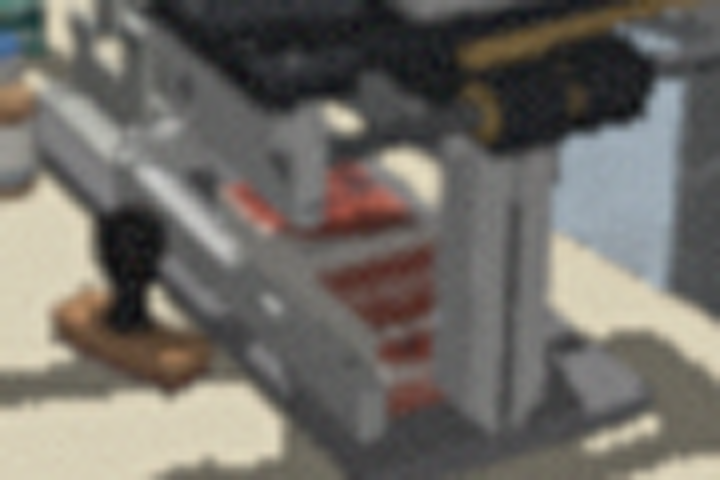

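The fingers stand just right of the carton's end, crop (500, 400), and over its width. Now pushing along the fence.

Call:
send_rows(
  rows=[
    [0.8,4.9,0,0,0,0],
    [0.8,4.9,0,0,0,0],
    [0.8,4.9,0,0,0,0],
    [0.8,4.9,0,0,0,0],
    [0.8,4.9,0,0,0,0],
    [0.8,4.9,0,0,0,0],
    [0.8,4.9,0,0,0,0],
    [0,0,0,0,0,0],
  ],
)

```text
time: 6.05
tool_pos: [0.4097, -0.0967, 0.0465]
ee_rot: [-3.141, -0.001, 1.402]
wrist_force: [-0.1, -0.0, 0.1]
width: -0.0
finger_force: 0.0
```

Call:
send_rows(
  rows=[
    [0.8,4.9,0,0,0,0],
    [0.8,4.9,0,0,0,0],
    [0.8,4.9,0,0,0,0],
    [0.8,4.9,0,0,0,0],
    [0.6,3.9,0,0,0,0],
    [0.3,2,0,0,0,0],
    [0,0,0,0,0,0],
  ],
)

```text
time: 6.63
tool_pos: [0.4137, -0.0716, 0.0464]
ee_rot: [-3.141, -0.0, 1.402]
wrist_force: [-0.3, 0.2, 0.2]
width: 0.0005
finger_force: 0.0
```

Call:
send_rows(
  rows=[
    [0.2,1,0,0,0,0],
    [0.2,1,0,0,0,0],
    [0,0,0,0,0,0],
  ],
)

```text
time: 6.88
tool_pos: [0.4142, -0.0701, 0.0465]
ee_rot: [-3.141, -0.0, 1.401]
wrist_force: [0.3, -0.8, -0.3]
width: 0.0007
finger_force: 0.0
```

Call:
send_rows(
  rows=[
    [0.2,1,0,0,0,0],
    [0.2,1,0,0,0,0],
    [0,0,0,0,0,0],
  ],
)

```text
time: 7.13
tool_pos: [0.4146, -0.0681, 0.0465]
ee_rot: [-3.142, -0.0, 1.401]
wrist_force: [0.2, 0.9, 0.5]
width: 0.0007
finger_force: 0.0
```

Call:
send_rows(
  rows=[
    [0.2,1,0,0,0,0],
    [0,0,0,0,0,0],
  ],
)

```text
time: 7.3
tool_pos: [0.4148, -0.0671, 0.0465]
ee_rot: [3.142, -0.0, 1.401]
wrist_force: [0.4, 0.6, -0.8]
width: 0.0009
finger_force: 0.0
```

Call:
send_rows(
  rows=[
    [0.2,1,0,0,0,0],
    [0.2,1,0,0,0,0],
    [0,0,0,0,0,0],
  ],
)

```text
time: 7.55
tool_pos: [0.4152, -0.0651, 0.0465]
ee_rot: [3.142, -0.0, 1.401]
wrist_force: [-0.1, -0.0, 0.7]
width: 0.0003
finger_force: 0.0
```

Call:
send_rows(
  rows=[
    [0.2,1,0,0,0,0],
    [0,0,0,0,0,0],
  ],
)

```text
time: 7.72
tool_pos: [0.4154, -0.0641, 0.0465]
ee_rot: [3.142, 0.0, 1.401]
wrist_force: [0.4, 0.3, -0.5]
width: 0.0003
finger_force: 0.1
```

Call:
send_rows(
  rows=[
    [0.2,1,0,0,0,0],
    [0,0,0,0,0,0],
  ],
)

```text
time: 7.88
tool_pos: [0.4155, -0.064, 0.0466]
ee_rot: [-3.142, 0.002, 1.401]
wrist_force: [-1.2, -3.0, 0.5]
width: 0.0002
finger_force: 1.8
```

Call:
send_rows(
  rows=[
    [0.2,1,0,0,0,0],
    [0,0,0,0,0,0],
  ],
)

```text
time: 8.05
tool_pos: [0.4155, -0.0639, 0.0466]
ee_rot: [-3.141, 0.004, 1.401]
wrist_force: [-1.9, -5.5, 0.9]
width: 0.0002
finger_force: 3.3
```

End stop reached: 5.5 N at jig y −55.8, where about −55 was expected. I'll back off and press the far side once more near the right end to make sure it sits on the fence.

Call:
send_rows(
  rows=[
    [-1.3,-7.9,0,0,0,0],
    [0,0,25,0,0,0],
    [0,0,25,0,0,0],
    [17.8,5.1,0,0,0,0],
    [17.8,5.1,0,0,0,0],
    [17.8,5.1,0,0,0,0],
    [0,0,0,0,0,0],
    [0,0,0,0,0,0],
  ],
)

```text
time: 8.72
tool_pos: [0.468, -0.0545, 0.0962]
ee_rot: [-3.141, -0.001, 1.402]
wrist_force: [-0.8, -0.3, 0.5]
width: 0.0001
finger_force: 0.0
```

```bash
python3 - <<'E'
from h import *
o=sensors.get_obs();d=o["tool_pos"][:2]-[.4328,-.0102];print(o["tool_pos"],d@[.986,-.168],d@[.168,.986])
im=cv2.cvtColor(optics.snapshot("scene"),cv2.COLOR_RGB2BGR)
cv2.imwrite("pics/c4.png",cv2.resize(im[175:245,235:325],None,fx=8,fy=8,interpolation=cv2.INTER_CUBIC))
E
```

```text
[ 0.46800848 -0.05450407  0.09622818] 0.04215864923586615 -0.037768789983845495
```

View pics/c4.png

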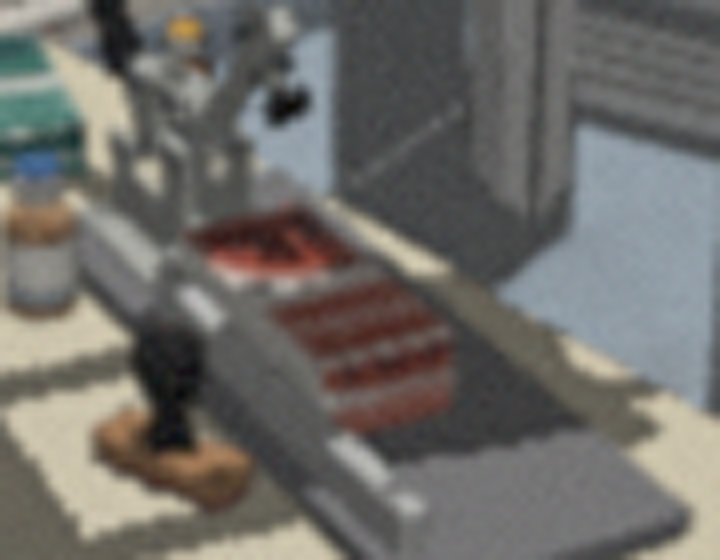

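The carton sits in the corner, with its end at the stop under the clamp and its side along the fence. Pressing the far side gently.

Call:
send_rows(
  rows=[
    [-0.5,-3,-25,0,0,0],
    [0,0,-25,0,0,0],
    [0,0,0,0,0,0],
    [-3.9,0.7,0,0,0,0],
    [-3.9,0.7,0,0,0,0],
    [-2,0.3,0,0,0,0],
    [-1,0.2,0,0,0,0],
    [0,0,0,0,0,0],
  ],
)

```text
time: 9.43
tool_pos: [0.4571, -0.056, 0.0478]
ee_rot: [3.139, 0.0, 1.401]
wrist_force: [-1.3, 0.3, 0.0]
width: 0.0005
finger_force: 0.0
```

Call:
send_rows(
  rows=[
    [-1,0.2,0,0,0,0],
    [-1,0.2,0,0,0,0],
    [0,0,0,0,0,0],
  ],
)

```text
time: 9.68
tool_pos: [0.4546, -0.0555, 0.0467]
ee_rot: [3.141, -0.0, 1.401]
wrist_force: [0.2, 0.3, -0.9]
width: 0.0006
finger_force: 0.0
```

Call:
send_rows(
  rows=[
    [-1,0.2,0,0,0,0],
    [0,0,0,0,0,0],
  ],
)

```text
time: 9.85
tool_pos: [0.4535, -0.0553, 0.0465]
ee_rot: [-3.141, -0.0, 1.401]
wrist_force: [0.6, 0.6, -0.2]
width: 0.0002
finger_force: 0.0
```

Call:
send_rows(
  rows=[
    [-1,0.2,0,0,0,0],
    [0,0,0,0,0,0],
  ],
)

```text
time: 10.02
tool_pos: [0.4531, -0.0552, 0.0467]
ee_rot: [3.14, 0.0, 1.401]
wrist_force: [2.1, -0.3, 0.2]
width: 0.0004
finger_force: 0.6
```

The fence contact is at the same jig x (27.6) as before, so the carton is square and home. Next to the handle.

Call:
send_rows(
  rows=[
    [9.9,-1.7,0,0,0,0],
    [0,0,30,0,0,0],
    [0,0,41,0,0,0],
    [0,0,41,0,0,0],
    [0,0,41,0,0,0],
    [0,0,0,0,0,0],
  ],
)

```text
time: 10.52
tool_pos: [0.4673, -0.0579, 0.2093]
ee_rot: [3.124, 0.001, 1.401]
wrist_force: [2.2, -0.8, 1.3]
width: -0.0002
finger_force: 0.0
```

Call:
send_rows(
  rows=[
    [-0.5,35,0,0,0,0],
    [-0.5,35,0,0,0,0],
    [-0.5,35,0,0,0,0],
    [-0.5,35,0,0,0,0],
    [-0.5,35,0,0,0,0],
    [-0.5,35,0,0,0,0],
    [-0.5,35,0,0,0,0],
    [0,0,0,0,0,0],
  ],
)

```text
time: 11.18
tool_pos: [0.4586, 0.1936, 0.199]
ee_rot: [-3.14, -0.003, 1.408]
wrist_force: [-0.1, -0.5, -0.2]
width: 0.0008
finger_force: 0.0
```

Call:
send_rows(
  rows=[
    [0,0,-30,0,0,0],
    [0,0,-30,0,0,0],
    [0,0,-25,0,0,0],
    [0,0,0,0,0,0],
    [0,0,0,0,0,0],
  ],
)

```text
time: 11.6
tool_pos: [0.4583, 0.1875, 0.1131]
ee_rot: [-3.138, 0.002, 1.401]
wrist_force: [0.6, -0.1, 1.3]
width: 0.0003
finger_force: 0.0
```

```bash
python3 - <<'E'
from h import *
o=sensors.get_obs();d=o["tool_pos"][:2]-[.4328,-.0102];print(o["tool_pos"],d@[.986,-.168],d@[.168,.986])
out=[]
for n,(x,y,w,h) in(("top",(200,145,120,60)),("scene",(220,160,120,85))):
    im=cv2.cvtColor(optics.snapshot(n),cv2.COLOR_RGB2BGR);cv2.imwrite(f"pics/{n}5.png",im)
    out.append(cv2.resize(im[y:y+h,x:x+w],None,fx=4.1,fy=4.1,interpolation=cv2.INTER_CUBIC))
cv2.imwrite("pics/c5.png",np.vstack(out))
E
```

```text
[0.4582574  0.18754081 0.1130759 ] -0.00811946344820853 0.19924928390685195
```

View pics/c5.png

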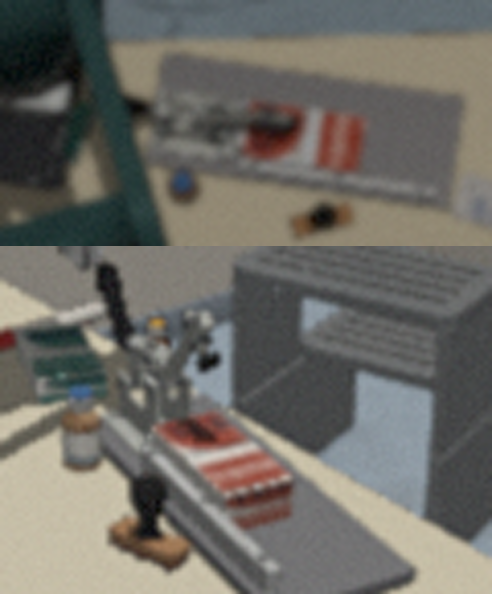

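The carton is seated (top crop: right edge at about x = 364, parallel to the fence). The handle still stands open, with the fingers to its left. Swinging the handle along jig −y.

Call:
send_rows(
  rows=[
    [-1.3,-7.9,0,0,0,0],
    [-1.3,-7.9,0,0,0,0],
    [-1.3,-7.9,0,0,0,0],
    [-1.3,-7.9,0,0,0,0],
    [-1.3,-7.9,0,0,0,0],
    [-1.3,-7.9,0,0,0,0],
    [-1,-5.9,0,0,0,0],
  ],
)

```text
time: 12.28
tool_pos: [0.45, 0.1337, 0.1146]
ee_rot: [3.141, 0.0, 1.401]
wrist_force: [0.1, 0.8, -0.1]
width: 0.0004
finger_force: 0.4
```

Call:
send_rows(
  rows=[
    [-0.8,-4.9,0,0,0,0],
    [-0.8,-4.9,0,0,0,0],
    [-0.7,-3.9,0,0,0,0],
    [-0.7,-3.9,0,0,0,0],
    [-0.5,-3,0,0,0,0],
    [-0.5,-3,0,0,0,0],
    [-0.5,-3,0,0,0,0],
    [0,0,0,0,0,0],
  ],
)

```text
time: 12.95
tool_pos: [0.4456, 0.1074, 0.1144]
ee_rot: [3.142, 0.002, 1.401]
wrist_force: [-0.3, 0.1, -0.1]
width: 0.0001
finger_force: 0.3
```

Call:
send_rows(
  rows=[
    [-0.3,-1.5,0,0,0,0],
    [-0.3,-1.5,0,0,0,0],
    [0,0,0,0,0,0],
  ],
)

```text
time: 13.2
tool_pos: [0.4448, 0.1046, 0.1141]
ee_rot: [-3.141, 0.001, 1.401]
wrist_force: [-0.5, 0.2, -0.1]
width: 0.0004
finger_force: 0.0
```

Call:
send_rows(
  rows=[
    [-0.3,-1.5,0,0,0,0],
    [-0.3,-1.5,0,0,0,0],
    [0,0,0,0,0,0],
  ],
)

```text
time: 13.45
tool_pos: [0.4444, 0.1019, 0.1144]
ee_rot: [-3.141, 0.0, 1.401]
wrist_force: [-0.6, 0.3, 0.9]
width: 0.0003
finger_force: 0.0
```

```bash
python3 - <<'E'
from h import *
o=sensors.get_obs();d=o["tool_pos"][:2]-[.4328,-.0102];print(o["tool_pos"],d@[.986,-.168],d@[.168,.986],o["wrist_force"])
out=[]
for n,(x,y,w,h) in(("top",(200,145,120,60)),("scene",(220,160,120,85))):
    im=cv2.cvtColor(optics.snapshot(n),cv2.COLOR_RGB2BGR);cv2.imwrite(f"pics/{n}6.png",im)
    out.append(cv2.resize(im[y:y+h,x:x+w],None,fx=4.1,fy=4.1,interpolation=cv2.INTER_CUBIC))
cv2.imwrite("pics/c6.png",np.vstack(out))
E
```

```text
[0.44438657 0.10191449 0.11439958] -0.007410876513578456 0.11249142979733914 [-0.57394815  0.26929302  0.88847098]
```

View pics/c6.png

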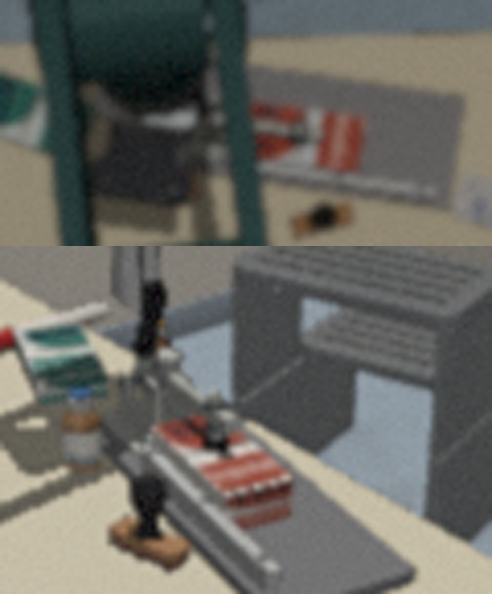

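The foot is down on the carton (scene crop (215, 435)), the handle is over to the right, and the finger carries no load. I'll nudge a little to check for the stop, then retreat left and up.

Call:
send_rows(
  rows=[
    [-0.3,-1.5,0,0,0,0],
    [0,0,0,0,0,0],
  ],
)

```text
time: 13.72
tool_pos: [0.4442, 0.1009, 0.1145]
ee_rot: [3.141, -0.0, 1.401]
wrist_force: [0.7, 0.6, 0.1]
width: 0.0005
finger_force: 0.3
```

Call:
send_rows(
  rows=[
    [-0.3,-1.5,0,0,0,0],
    [0,0,0,0,0,0],
  ],
)

```text
time: 13.88
tool_pos: [0.4441, 0.1002, 0.1146]
ee_rot: [3.141, -0.003, 1.401]
wrist_force: [1.1, 3.6, -1.1]
width: 0.0004
finger_force: 1.9
```

Call:
send_rows(
  rows=[
    [2,12,0,0,0,0],
    [5,30,0,0,0,0],
    [5,30,20,0,0,0],
    [5,30,35,0,0,0],
    [0,20,35,0,0,0],
    [0,0,0,0,0,0],
    [0,0,0,0,0,0],
  ],
)

```text
time: 14.47
tool_pos: [0.4617, 0.2192, 0.2036]
ee_rot: [3.136, -0.001, 1.403]
wrist_force: [0.3, -0.2, 0.4]
width: 0.0003
finger_force: 0.0
```

```bash
python3 - <<'E'
from h import *
o=np.array([.4328,-.0102,0]);ex=np.array([.986,-.168,0]);ey=np.array([.168,.986,0])
J=lambda x,y,z:o+ex*x/1e3+ey*y/1e3+[0,0,z/1e3]
im=cv2.cvtColor(optics.snapshot("scene"),cv2.COLOR_RGB2BGR);cv2.imwrite("pics/scene7.png",im)
t=cv2.cvtColor(optics.snapshot("top"),cv2.COLOR_RGB2BGR)
k=6
def draw(im,n,x,y,w,h):
    c=cv2.resize(im[y:y+h,x:x+w],None,fx=k,fy=k,interpolation=cv2.INTER_CUBIC)
    for P,col in((J(-7,83,120),(0,255,0)),(J(-7,112,40),(255,0,0)),(J(-7,112+85*np.cos(np.radians(49)+.94),40+85*np.sin(np.radians(49)+.94)),(0,255,255)),(J(-30,-47,40),(255,0,255)),(J(16,-47,40),(255,0,255))):
        p=(proj(n,P)[0]-[x,y]+.5)*k-.5;cv2.circle(c,tuple(int(v) for v in p),3,col,-1)
    return c
cv2.imwrite("pics/c7.png",np.vstack([draw(t,"top",210,155,100,40),draw(im,"scene",225,170,100,60)]))
E
```

```text
(no output)
```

View pics/c7.png

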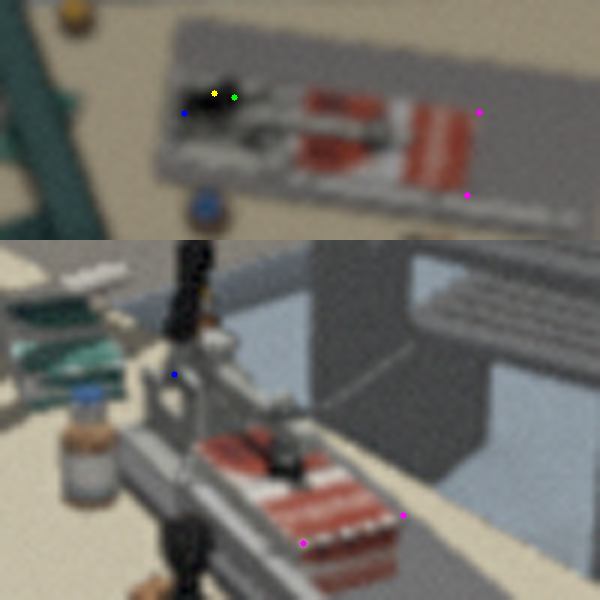

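The handle stays over at its stop with the arm clear. The stop was felt at jig y 110.5, where about 111 was expected. The foot is on the carton, and the carton's right end matches the predicted home edge to within a pixel.

```bash
python3 -c "
from bench import ticket
print(ticket.close_job())"
```

```text
the job is handed in; nothing more can be done
None
```

The carton is pushed home against the fence and end stop, the clamp handle is over at its stop with the foot on the carton, and the job is handed in; the hand-in returned no verdict.

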